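Slide a wet-painted box into its marked bay on a free-running banding wheel

ROBOT

A 6-joint arm with a two-finger parallel gripper is mounted at the origin on the work surface. World frame = base frame: x ahead of the robot, y to its left, z up, the work surface at z = 0. Lengths are in mm, angles in rad, forces in N, time in s.
With the tool pointing down it reaches from about 350 to 775 mm from the base axis. Payload 7.3 kg.
Tool frame: the origin (TCP) lies at the very end of the fingers, on their centre line; the grasp point (between the pads) lies bot.grasp_offset behind it (bot.grasp_offset is the distance from the TCP to the grasp point, in mm); z points along the fingers, y is the line along which they close (so a half turn about z gives the same grasp; the last joint's range is limited). The gripper opens to 92 mm and grips with 3 to 60 N. Pads are 19 mm wide; open, the fingers measure 130 mm over their backs; the gripper's body (75 mm by 190 mm) begins 47 mm behind the grasp point.
Start: joints at [1.15, 0.342, 1.524, -0, 1.275, -0.146], TCP at [142.447, 505.329, 189.241] pointing down, gripper open.
Joint ranges: [-2.53, 2.53], [-0.77, 2.02], [0.04, 2.7], [-1, 4.14], [0.28, 2.66], [-3.11, 3.11]. Speed limits (rad/s): [2.57, 2.57, 3.14, 3.14, 3.14, 3.14].

INTERFACE

Orientations are given as [roll, pitch, yaw] about the fixed x, y, z axes, in that order (R = Rz(yaw) Ry(pitch) Rx(roll)).
In Python, from plant import bot gives the robot as it stands. The module is installed in compiled form; this text tells all that it offers.
- The arm moves only by the shell command python3 -m handwheel 'ROWS'. ROWS is JSON, a list of rows, each an object of numbers: "claw": the finger opening in mm, from 0 to 91.8; "dx", "dy", "dz": the shift along the tool's x, y, z in mm; "rx", "ry", "rz": the turn, a rotation vector about the tool's x, y, z in rad. A call has 1 to 10 rows; each row shifts and turns the commanded pose from where the row before left it, along the tool's axes as they then stand; what a row does not reach is not made up. A row lasts 1/10 s, in which the tool goes at most 50 mm and 8.59 degrees, less where a joint would pass 70% of its speed; a pose out of reach is approached as far as the arm can. A call is refused whole if a number of a shift passes 50 or a number of a turn 0.15, either way. A call with a gripper value outside its range is refused whole. The fingers move at their own pace and stop on an object; the grip force is fixed at half the most. Time passes only in rows, so rows that do not move let the fingers close. It gives the time, the measured TCP pose, the force and the opening at its end, in the units of the state.
- bot.get_obs(): the state, without advancing time (a new reading comes with each control period).
- bot.capture(name): name is "scene" or "top" or "wrist"; returns a dict with "frame" (480x640x3 uint8, red, green, blue), "camera_matrix" (3x3 intrinsics, pixels), "k1" (the pictures are not rectified: a ray, as slopes to the right and down, at radius r is drawn at 1 + k1 r^2 times it, then the intrinsics apply), "view" (4x4, takes a point from world to camera coordinates); the wrist camera has in their place "mount" (4x4, takes a point from camera to tool coordinates, whose origin is the TCP and whose axes are the flange's). Camera axes: x right, y down, z forward; pixel columns grow to the right and rows downward; lengths in mm; the calibration is good to about 2 mm. A picture is of the moment at which its call begins: read the wrist's pose just before it. There is no depth.
- bot.close_job(): hands the job in, once; it reports no verdict.
The state is a dict: "time": time; "joint_positions": joint angles; "dq": joint speeds; "tau": joint torques, N m; "tool_pos": TCP position; "tcp_rot": TCP orientation; "contact_force": force on the tool from outside, world axes, zero at the start; "moment": the same for the moment, N m; "grip_width": finger opening in mm.
Only numpy, scipy, OpenCV 4.12 (cv2) and the standard library are available. Lean on these libraries where they do the work, as an engineer would, in place of code of your own. Each camera call takes 0.05 s, during which the arm holds its last target. There are 200 camera calls.

TASK

Slide the open green box off the plywood riser into the empty bay on the banding wheel, between the two blue tape lines, until its base butts against the wooden stop strip; lean on it lightly for a moment so that it lies square to the strip. The wheel runs freely and must stay as it is turned now, because the box already on it is drying under the lamp. The green outside is wet and the glue is soft, so touch the box only on its bare wood, slide it and never lift it, and leave everything else alone.

Things in the scene. Friction and masses are not known exactly. Their poses are not given: they have to be found in the camera images.
- box: the open-topped box to be moved, 0.25 to 0.5 kg; origin at the centre of its underside, z up. Bare MDF base board 120 (x) by 140 (y) by 10 mm, standing out 8 mm all round its walls. +x is its front, which ends facing outwards on the wheel; -x its back, which ends against the stop. It starts on the riser, back roughly towards the wheel. It slides with 1 to 3 N.
- box_paint: wet green skin on the outside of the box's walls: the outer 3 mm of their thickness; never touch it. Part of the box, same origin and axes. The walls are 8 mm thick, 104 (x) by 124 (y) mm outside; their rim is 50 mm above the underside. The inside, 88 (x) by 108 (y) mm, is bare MDF; its floor lies 10 mm above the underside.
- box_back (a point): middle of the lower back edge of the box's base board (60 mm from the box's origin along its -x); axes as the box
- bay_stop (a point): on the wheel and turning with it: middle of the stop strip's outer face, level with the wheel's top. x points from the axle straight outwards along the middle of the empty bay, y along the strip, z up. box_back belongs here, with the box's x axis along this x axis. The blue tape lines (12 mm wide, paper thin) run along x, inner edges 78 mm to either side.
- axle (a point): centre of the wheel's top on its vertical axis, 28 mm from bay_stop; axes as bay_stop
- wheel (a joint): turn of the banding wheel, rad, 0 at the start, positive anticlockwise seen from above. Ball bearing, no brake: 0.01 N m starts it turning. Aluminium head 340 mm across, 2.4 kg, top 90.5 mm above the table. A sliding box drags it round unless the drag acts towards the axle (within some 3 mm). While the box straddles the riser's edge askew the drag is off-centre: a slow pull turns it, a brisk one (0.2 m/s) less, for the head is slow to start.
- stop: wooden stop strip of the empty bay, 120 long, 10 wide, 8 mm high; origin at the centre of its underside, x and y as bay_stop. Only pinned: lean on it with about 5 N for half a second, never above 20 N. Of a pull on the box 2 to 3 N is drag. Leaning turns a slightly turned wheel back until strip and base lie flat. A twin strip 46 mm away, beyond the axle, belongs to the other bay.
- riser: fixed plywood riser, 440 (x) by 360 (y) mm, origin on the table under its centre; its flat top is 91 mm above the table, level with the wheel's top (0.5 mm above it). Its straight -y edge comes within 5 mm of the wheel's rim; the axle lies 355 mm from its centre along its -y. The bay's middle line may cross that edge up to 0.25 rad askew.
- wet_box: finished green box with lid, drying on the other half of the wheel, loose: 90 (x) by 130 (y) by 66 mm high; origin at the centre of its underside. Leave alone.
- tape_roll: roll of blue tape lying on the riser's far end, 90 mm across, 24 mm high; origin under its centre. Leave alone.
- sander: cork sanding block lying on the riser's far end, 100 by 60 by 28 mm; origin under its centre. Leave alone.
- cup: brown paper cup standing on the table, 72 mm across, 85 mm high. Leave alone.
- paint_jar: jar of green paint on the table, 68 mm across, 85 mm high. Leave alone.
- glue: white glue bottle on the table, 50 mm across, 150 mm high. Leave alone.
Things that resemble listed ones, but are neither listed nor needed, are in the scene too. What is shaped like the box but purple is not meant.

How it is judged:
By the outcome, as a careful person would: the job done as asked, in the order asked, and still so for the second after the job is handed in, with the robot touching nothing.
It also fails if it takes over 48 s, if anything falls off the work surface, if the arm or the gripper's body presses on something with over 40 N, if the wrist force passes 120 N, or if a joint passes its speed limit or range.

## Working session

There is one attempt and no reset: what is moved stays moved. The work goes in short steps, Python scripts to look and compute and a shell command to move; the robot and the scene stay as the last step left them, time stands still between calls to the robot, and variables do not carry over. Pictures are saved under pics/ and viewed, on a budget of 10 in all, crops included, one or two more only if the job needs it, and the job is handed in when it is done.

```bash
mkdir -p pics; cat > h.py <<'E'
import numpy as np, cv2
from plant import bot
from scipy.spatial.transform import Rotation as R
def cap(n,fn=None):
    o=bot.get_obs(); c=bot.capture(n)
    if n=='wrist':
        T=np.eye(4);T[:3,:3]=R.from_euler('xyz',o['tcp_rot']).as_matrix();T[:3,3]=o['tool_pos']
        V=np.linalg.inv(T@np.array(c['mount']))
    else: V=np.array(c['view'])
    if fn: cv2.imwrite(fn,c['frame'][:,:,::-1]); np.savez(fn+'.npz',V=V,K=c['camera_matrix'],k=c['k1'])
    return c['frame'],V,np.array(c['camera_matrix']),float(c['k1'])
def load(fn):
    d=np.load(fn+'.npz'); return d['V'],d['K'],float(d['k'])
def unproj(uv,z,cal):
    V,K,k=cal; uv=np.atleast_2d(np.float64(uv))
    s=cv2.undistortPoints(uv[:,None],K,np.array([k,0,0,0.]))[:,0]
    Rm=V[:3,:3];C=-Rm.T@V[:3,3]
    d=np.c_[s,np.ones(len(s))]@Rm
    return C+d*((z-C[2])/d[:,2])[:,None]
def proj(P,cal):
    V,K,k=cal; P=np.atleast_2d(np.float64(P))
    return cv2.projectPoints(P,cv2.Rodrigues(V[:3,:3])[0],V[:3,3],K,np.array([k,0,0,0.]))[0][:,0]
E
python3 - <<'E'
from h import *
for n in('top','scene','wrist'): 
    f,V,K,k=cap(n,f'pics/{n}0.png'); print(n,K.round(1).tolist(),k,(-V[:3,:3].T@V[:3,3]).round())
o=bot.get_obs();print({k:np.round(v,3) for k,v in o.items()},bot.grasp_offset)
E
```

```text
top [[567.2, 0.0, 328.5], [0.0, 567.2, 236.6], [0.0, 0.0, 1.0]] -0.14659609230317378 [ 264.  -35. 1534.]
scene [[518.3, 0.0, 318.1], [0.0, 518.3, 242.8], [0.0, 0.0, 1.0]] -0.10451303624768277 [1609. -240.  870.]
wrist [[414.0, 0.0, 327.6], [0.0, 414.0, 241.1], [0.0, 0.0, 1.0]] -0.054136109424280335 [ 78. 522. 384.]
{'time': np.float64(0.15), 'joint_positions': array([ 1.15 ,  0.343,  1.525, -0.   ,  1.275, -0.146]), 'dq': array([-0.001, -0.002, -0.003, -0.   ,  0.   ,  0.001]), 'tau': array([ 2.0000e-03, -4.3148e+01, -2.4435e+01,  7.2000e-02,  5.4000e-02,
       -0.0000e+00]), 'tool_pos': array([142.287, 504.993, 188.733]), 'tcp_rot': array([-3.14 , -0.   ,  2.867]), 'contact_force': array([ 0.601,  0.402, -0.163]), 'moment': array([-0.028,  0.001,  0.033]), 'grip_width': np.float64(91.978)} 18.8
```

View pics/top0.png

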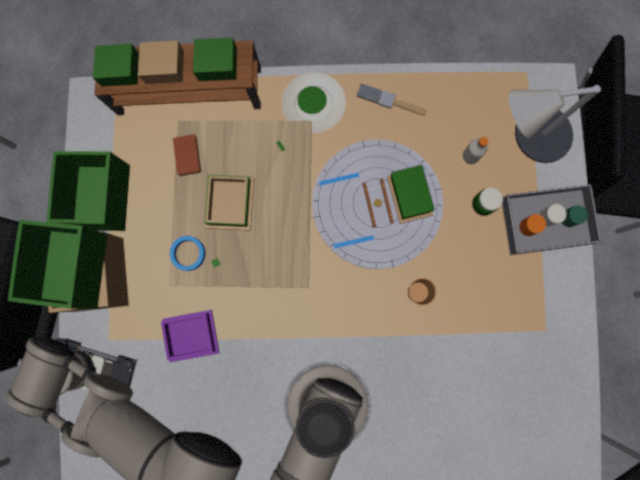

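View pics/scene0.png

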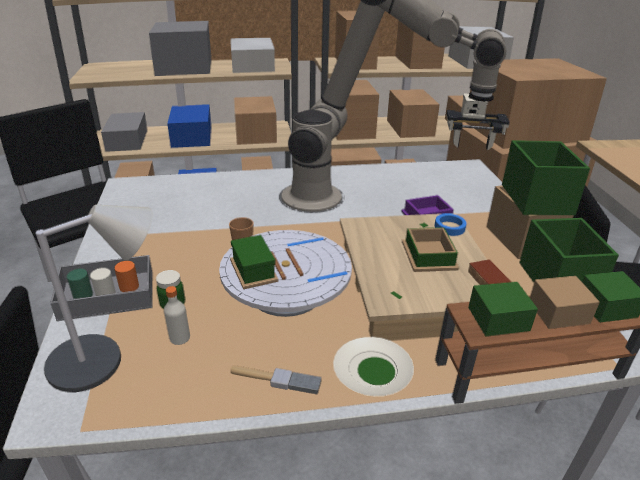

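```bash
python3 - <<'E'
from h import *
cal=load('pics/top0.png')
for n,uv,z in [('axle',(378,203),90.5),('wheel L',(313,203),90.5),('wheel R',(442,203),90.5),('tape1',(321,184),90.5),('tape1b',(357,177),90.5),('tape2',(333,245),90.5),('tape2b',(372,238),90.5),
 ('stopT',(365,181),98),('stopB',(376,226),98),('box',(229,202),110),('riser TR',(312,121),91),('riser BR',(310,287),91),('roll',(187,253),100),('sander',(187,155),110)]:
    print(n,unproj(uv,z,cal).round(0)[0,:2])
c=load('pics/wrist0.png');print(np.linalg.inv(c[0]).round(2))
E
python3 - <<'E'
import cv2
im=cv2.imread('pics/top0.png')[110:300,165:450]
cv2.imwrite('pics/topc.png',cv2.resize(im,None,fx=2.8,fy=2.8,interpolation=cv2.INTER_CUBIC))
E
```

```text
axle [ 524. -145.]
wheel L [528.  23.]
wheel R [ 520. -311.]
tape1 [577.   1.]
tape1b [594. -93.]
tape2 [417. -26.]
tape2b [ 433. -127.]
stopT [ 581. -113.]
stopB [ 463. -137.]
box [533. 238.]
riser TR [748.  22.]
riser BR [311.  35.]
roll [405. 350.]
sander [661. 350.]
[[ 2.7000e-01  9.3000e-01  2.4000e-01  7.7820e+01]
 [ 9.6000e-01 -2.6000e-01 -7.0000e-02  5.2227e+02]
 [-0.0000e+00  2.5000e-01 -9.7000e-01  3.8393e+02]
 [ 0.0000e+00  0.0000e+00  0.0000e+00  1.0000e+00]]
```

View pics/topc.png

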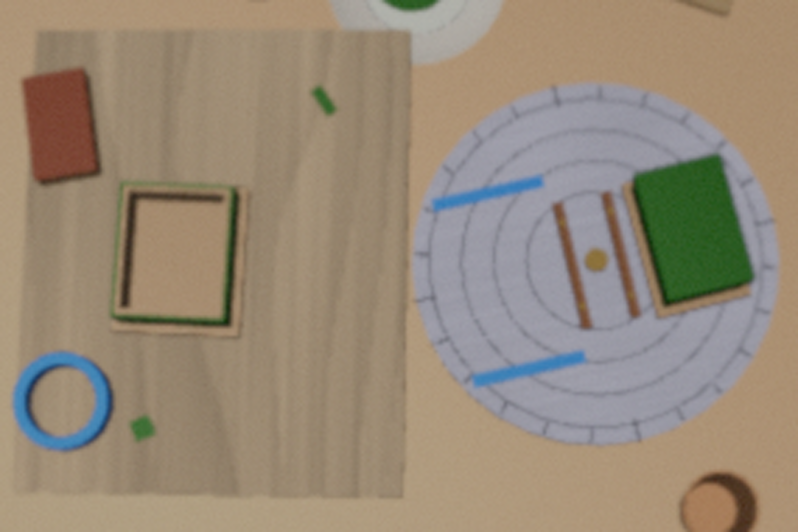

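```bash
python3 -m handwheel '[{"dz":-13,"rz":0.13},{"dz":-13,"rz":0.13},{"dz":-13,"rz":0.13},{"dz":-13,"rz":0.13},{"dz":-13,"rz":0.13},{"dz":-13,"rz":0.13},{"dz":-13,"rz":0.13},{"dz":-13,"rz":0.13},{"dz":-13,"rz":0.13},{"dz":-13,"rz":0.126}]'
python3 -m handwheel '[{"dx":-37,"dy":33},{"dx":-37,"dy":33},{"dx":-37,"dy":33},{"dx":-37,"dy":33},{"dx":-37,"dy":33},{"dx":-37,"dy":33},{"dx":-37,"dy":33},{"dx":-37,"dy":33},{"dx":-37,"dy":33},{"dx":-37,"dy":33}]'
python3 -m handwheel '[{"dx":-37,"dy":14},{"dx":-38,"dy":14,"claw":68},{"claw":68},{"claw":68}]'
python3 -c "
from h import *
cap('wrist','pics/w1.png')"
```

```text
invalid input at $[0]: expected keys claw, dx, dy, dz, rx, ry, rz
invalid input at $[0]: expected keys claw, dx, dy, dz, rx, ry, rz
invalid input at $[0]: expected keys claw, dx, dy, dz, rx, ry, rz
```

View pics/w1.png

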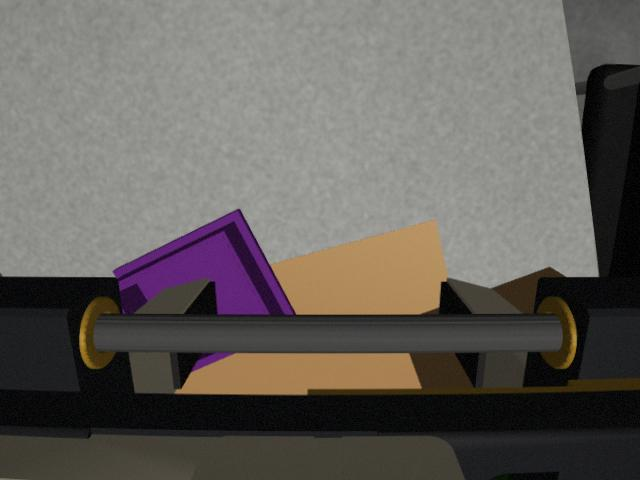

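```bash
python3 -m handwheel '[{"claw":68,"dx":0,"dy":0,"dz":-13,"rx":0,"ry":0,"rz":0.13},{"claw":68,"dx":0,"dy":0,"dz":-13,"rx":0,"ry":0,"rz":0.13},{"claw":68,"dx":0,"dy":0,"dz":-13,"rx":0,"ry":0,"rz":0.13},{"claw":68,"dx":0,"dy":0,"dz":-13,"rx":0,"ry":0,"rz":0.13},{"claw":68,"dx":0,"dy":0,"dz":-13,"rx":0,"ry":0,"rz":0.13},{"claw":68,"dx":0,"dy":0,"dz":-13,"rx":0,"ry":0,"rz":0.13},{"claw":68,"dx":0,"dy":0,"dz":-13,"rx":0,"ry":0,"rz":0.13},{"claw":68,"dx":0,"dy":0,"dz":-13,"rx":0,"ry":0,"rz":0.13},{"claw":68,"dx":0,"dy":0,"dz":-13,"rx":0,"ry":0,"rz":0.13},{"claw":68,"dx":0,"dy":0,"dz":-13,"rx":0,"ry":0,"rz":0.126}]'
python3 -m handwheel '[{"claw":68,"dx":-33,"dy":37,"dz":0,"rx":0,"ry":0,"rz":0},{"claw":68,"dx":-33,"dy":37,"dz":0,"rx":0,"ry":0,"rz":0},{"claw":68,"dx":-33,"dy":37,"dz":0,"rx":0,"ry":0,"rz":0},{"claw":68,"dx":-33,"dy":37,"dz":0,"rx":0,"ry":0,"rz":0},{"claw":68,"dx":-33,"dy":37,"dz":0,"rx":0,"ry":0,"rz":0},{"claw":68,"dx":-33,"dy":37,"dz":0,"rx":0,"ry":0,"rz":0},{"claw":68,"dx":-33,"dy":37,"dz":0,"rx":0,"ry":0,"rz":0},{"claw":68,"dx":-33,"dy":37,"dz":0,"rx":0,"ry":0,"rz":0},{"claw":68,"dx":-33,"dy":37,"dz":0,"rx":0,"ry":0,"rz":0},{"claw":68,"dx":-28,"dy":25,"dz":0,"rx":0,"ry":0,"rz":0}]'
python3 -m handwheel '[{"claw":68,"dx":-40,"dy":0,"dz":-5,"rx":0,"ry":0,"rz":0},{"claw":68,"dx":-40,"dy":0,"dz":-5,"rx":0,"ry":0,"rz":0},{"claw":68,"dx":-40,"dy":0,"dz":-5,"rx":0,"ry":0,"rz":0},{"claw":68,"dx":-40,"dy":0,"dz":-5,"rx":0,"ry":0,"rz":0},{"claw":68,"dx":-40,"dy":0,"dz":0,"rx":0,"ry":0,"rz":0},{"claw":68,"dx":-40,"dy":0,"dz":0,"rx":0,"ry":0,"rz":0},{"claw":68,"dx":0,"dy":0,"dz":0,"rx":0,"ry":0,"rz":0},{"claw":68,"dx":0,"dy":0,"dz":0,"rx":0,"ry":0,"rz":0}]'
python3 -c "
from h import *
cap('wrist','pics/w1.png')"
```

```text
time: 1.2
tool_pos: [142.4, 505.2, 319.5]
tcp_rot: [-3.141, 0.0, 1.565]
contact_force: [0.1, 0.3, 0.5]
grip_width: 67.7
time: 2.2
tool_pos: [502.3, 178.1, 318.7]
tcp_rot: [-3.141, 0.0, 1.569]
contact_force: [-0.0, 0.2, -0.6]
grip_width: 68.1
time: 3.0
tool_pos: [500.3, -60.2, 338.9]
tcp_rot: [-3.141, -0.001, 1.569]
contact_force: [1.2, -0.3, -1.1]
grip_width: 68.0
```

View pics/w1.png

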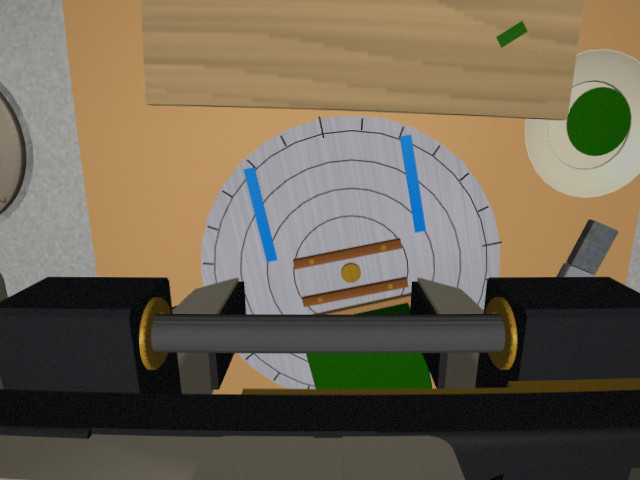

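```bash
cat > bay.py <<'E'
from h import *
def bay(fn):
    im=cv2.imread(fn);cal=load(fn);hsv=cv2.cvtColor(im,cv2.COLOR_BGR2HSV)
    m=cv2.inRange(hsv,(95,150,80),(120,255,255)); m[282:]=0
    n,l,s,c=cv2.connectedComponentsWithStats(m)
    ax=[];ce=[]
    for i in range(1,n):
        if s[i,4]<400: continue
        p=unproj(np.argwhere(l==i)[:,::-1],90.5,cal)[:,:2]
        r=cv2.minAreaRect(p.astype(np.float32)); q=p-p.mean(0)
        d=np.linalg.svd(q,full_matrices=False)[2][0]; d*=np.sign(d[1]); ax.append(np.arctan2(d[1],d[0])); ce.append(p.mean(0))
        print('tape',p.mean(0).round(1),np.round(r[1],1),'ang',ax[-1].round(4))
    m=cv2.inRange(hsv,(15,140,80),(30,255,255));m[300:]=0;m[:200]=0
    # strips: brown
    b=cv2.inRange(hsv,(5,120,60),(14,255,170));b[310:]=0;b[:200]=0
    n,l,s,c=cv2.connectedComponentsWithStats(b)
    for i in range(1,n):
        if s[i,4]>300:
            uv=np.argwhere(l==i)[:,::-1]; p=unproj(uv,98.5,cal)[:,:2]
            r=cv2.minAreaRect(p.astype(np.float32)); q=p-p.mean(0);d=np.linalg.svd(q,full_matrices=False)[2][0];d*=np.sign(d[0])
            print('brown',s[i],p.mean(0).round(1),np.round(r[0],1),np.round(r[1],1),'ang',(np.arctan2(d[1],d[0])+np.pi/2).round(4))
    n,l,s,c=cv2.connectedComponentsWithStats(m)
    for i in range(1,n):
        if s[i,4]>80: print('yellow',s[i],unproj(c[i],91.5,cal).round(1))
if __name__=='__main__':
    import sys; bay(sys.argv[1])
E
python3 bay.py pics/w1.png
python3 - <<'E'
from h import *
cal=load('pics/w1.png'); im=cv2.imread('pics/w1.png')
print(im[272,351],im[265,320],im[252,350],cv2.cvtColor(im[[272,252]][:,[351]],cv2.COLOR_BGR2HSV).tolist())
print(unproj([(145,104),(580,118),(351,272)],91,cal).round(1))
# wheel centre from rim points
rim=unproj([(350,116),(201,262),(500,245),(260,155),(440,148)],90.5,cal)[:,:2]
A=np.c_[2*rim,np.ones(5)];s=np.linalg.lstsq(A,(rim**2).sum(1),rcond=None)[0];print(s[:2],np.sqrt(s[2]+s[0]**2+s[1]**2))
E
```

```text
tape [591.4 -44.9] [ 11.8 104.8] ang 1.7718
tape [426.5 -78.5] [ 11.9 104.4] ang 1.7702
brown [294 239 108  30 922] [ 521.6 -120.5] [ 521.1 -120.6] [119.2  10.5] ang 1.7719
brown [303 278 105  28 875] [ 530.3 -165.4] [ 530.1 -165.3] [118.7  11.2] ang 1.7698
yellow [342 263  19  19 279] [[ 525.9 -144.9   91.5]]
[ 29 106 139] [164 159 158] [ 36  69 115] [[[21, 202, 139]], [[13, 178, 113]]]
[[ 311.5   38.4   91. ]
 [ 766.1   24.4   91. ]
 [ 526.4 -144.7   91. ]]
[ 527.22570067 -148.82862954] 169.58072820567764
```

```bash
python3 -m handwheel '[{"claw":68,"dx":40,"dy":2,"dz":0,"rx":0,"ry":0,"rz":0},{"claw":68,"dx":40,"dy":2,"dz":0,"rx":0,"ry":0,"rz":0},{"claw":68,"dx":40,"dy":2,"dz":0,"rx":0,"ry":0,"rz":0},{"claw":68,"dx":40,"dy":2,"dz":0,"rx":0,"ry":0,"rz":0},{"claw":68,"dx":40,"dy":2,"dz":0,"rx":0,"ry":0,"rz":0},{"claw":68,"dx":40,"dy":0,"dz":0,"rx":0,"ry":0,"rz":0},{"claw":68,"dx":0,"dy":0,"dz":0,"rx":0,"ry":0,"rz":0},{"claw":68,"dx":0,"dy":0,"dz":0,"rx":0,"ry":0,"rz":0}]'
python3 -c "
from h import *
cap('wrist','pics/w2.png')"
```

```text
time: 3.85
tool_pos: [509.6, 182.2, 339.1]
tcp_rot: [-3.141, 0.0, 1.575]
contact_force: [-1.0, -1.6, 0.4]
grip_width: 68.1
```

View pics/w2.png

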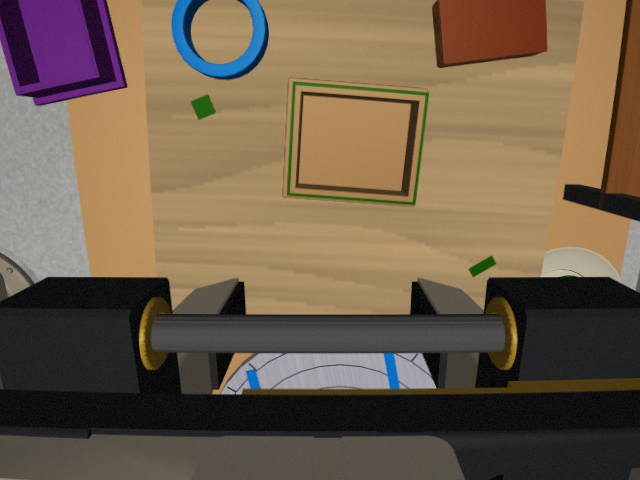

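```bash
cat > box.py <<'E'
from h import *
def box(fn,zt,roi):
    im=cv2.imread(fn);cal=load(fn);hsv=cv2.cvtColor(im,cv2.COLOR_BGR2HSV)
    m=cv2.inRange(hsv,(40,100,30),(80,255,255))
    k=np.zeros_like(m);k[roi[1]:roi[3],roi[0]:roi[2]]=1;m*=k
    n,l,s,c=cv2.connectedComponentsWithStats(m);i=1+s[1:,4].argmax()
    p=unproj(np.argwhere(m>0)[:,::-1],zt+50,cal)[:,:2]
    r=cv2.minAreaRect(p.astype(np.float32));b=cv2.boxPoints(r)
    print('box c',np.round(r[0],1),np.round(r[1],1),b.round(1).tolist())
    e=b-np.roll(b,1,0);e=e[np.linalg.norm(e,axis=1)<114][0];e*=np.sign(e[1]);a=np.arctan2(e[1],e[0]);print('x ang',a.round(4))
    return np.array(r[0]),a
if __name__=='__main__':
    c,a=box('pics/w2.png',91,(270,65,440,220))
    u=np.array([np.cos(1.771),np.sin(1.771)]);v=np.array([-u[1],u[0]]);A=np.array([525.7,-144.2])
    print('along',(c-A)@u,'lateral(v)',(c-A)@v)
    o=bot.get_obs();print(o['tool_pos'],o['tcp_rot'])
    for d in(320,335,350):print(d,(A+d*u).round(1))
    cal=load('pics/w2.png');print(unproj((220,38),103,cal),unproj((204,107),91,cal))
E
python3 box.py
```

```text
box c [535.6 239. ] [103.3 123.3] [[470.3999938964844, 191.89999389648438], [593.4000244140625, 183.10000610351562], [600.7999877929688, 286.1000061035156], [477.79998779296875, 294.8999938964844]]
x ang 1.4991
along 373.57824209565183 lateral(v) -85.93468234975646
[509.9143295  181.02451102 339.15519416] [-3.14139314e+00  3.31547233e-04  1.57292076e+00]
320 [462.1 169.4]
335 [459.1 184.1]
350 [456.1 198.8]
[[404.77914491 339.59930528 103.        ]] [[381.92623129 275.74499388  91.        ]]
```

```bash
python3 -m handwheel '[{"claw":60,"dx":29,"dy":13,"dz":30,"rx":0,"ry":0,"rz":0},{"claw":60,"dx":29,"dy":13,"dz":35,"rx":0,"ry":0,"rz":0},{"claw":60,"dx":0,"dy":0,"dz":40,"rx":0,"ry":0,"rz":0.037},{"claw":60,"dx":0,"dy":0,"dz":40,"rx":0,"ry":0,"rz":0.037},{"claw":60,"dx":0,"dy":0,"dz":30,"rx":0,"ry":0,"rz":0},{"claw":60,"dx":0,"dy":0,"dz":0,"rx":0,"ry":0,"rz":0},{"claw":60,"dx":0,"dy":0,"dz":0,"rx":0,"ry":0,"rz":0}]'
python3 -c "
from h import *
cap('wrist','pics/w3.png')"
```

```text
time: 4.6
tool_pos: [537.0, 237.6, 165.2]
tcp_rot: [3.141, -0.0, 1.496]
contact_force: [0.3, 0.2, 0.3]
grip_width: 60.1
```

View pics/w3.png

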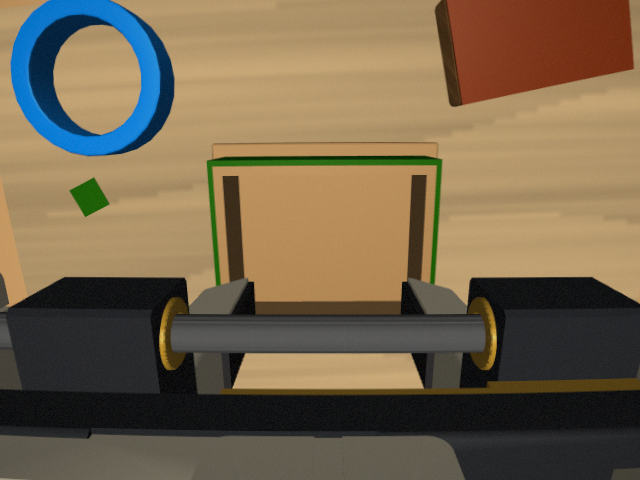

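```bash
python3 - <<'E'
from h import *
cal=load('pics/w3.png')
p=unproj([(209,159),(440,158)],141,cal)[:,:2];d=p[1]-p[0];L=np.linalg.norm(d);d/=L
x=np.array([-d[1],d[0]]);print(p.round(1),L,'xang',np.arctan2(x[1],x[0]),'centre',p.mean(0)-52*x)
o=bot.get_obs();y=o['tcp_rot'][2];P=np.array(o['tool_pos'])
tx=np.array([np.cos(y),np.sin(y)]);ty=np.array([np.sin(y),-np.cos(y)])
e=p.mean(0)-52*x-P[:2];print('err tool',e@tx,e@ty)
# predicted outer finger tip edges
for s in(-1,1):
  for h in(-9.5,9.5):
    for w in (30,49): print(s,h,w,proj(np.r_[P[:2]+s*ty*w+h*tx,P[2]],cal).round(0))
E
```

```text
[[479.3 295.8]
 [600.  287.2]] 121.03921098457816 xang 1.4989846686672441 centre [535.89602149 239.62833215]
err tool 1.5310052059850978 -1.913058797566901
-1 -9.5 30 [[269. 289.]]
-1 -9.5 49 [[231. 289.]]
-1 9.5 30 [[267. 253.]]
-1 9.5 49 [[229. 253.]]
1 -9.5 30 [[389. 289.]]
1 -9.5 49 [[426. 289.]]
1 9.5 30 [[390. 253.]]
1 9.5 49 [[429. 253.]]
```

```bash
python3 - <<'E'
from h import *
cap('scene','pics/s1.png');cal=load('pics/s1.png');im=cv2.imread('pics/s1.png')
o=bot.get_obs();P=np.array(o['tool_pos']);y=o['tcp_rot'][2]
ty=np.array([np.sin(y),-np.cos(y),0])
a=proj([P,P+30*ty,P-30*ty,P+49*ty,P-49*ty],cal);print(a.round(1))
c=a[0].astype(int);x0,y0=c[0]-60,c[1]-50
s=cv2.resize(im[y0:y0+90,x0:x0+120],None,fx=6,fy=6,interpolation=cv2.INTER_CUBIC)
for q in a: cv2.circle(s,tuple(((q-[x0,y0]+.5)*6).astype(int)),3,(0,0,255),-1)
cv2.imwrite('pics/s1c.png',s)
E
```

```text
[[432.  232. ]
 [435.1 238.3]
 [429.  226. ]
 [437.1 242.3]
 [427.2 222.3]]
```

View pics/s1c.png

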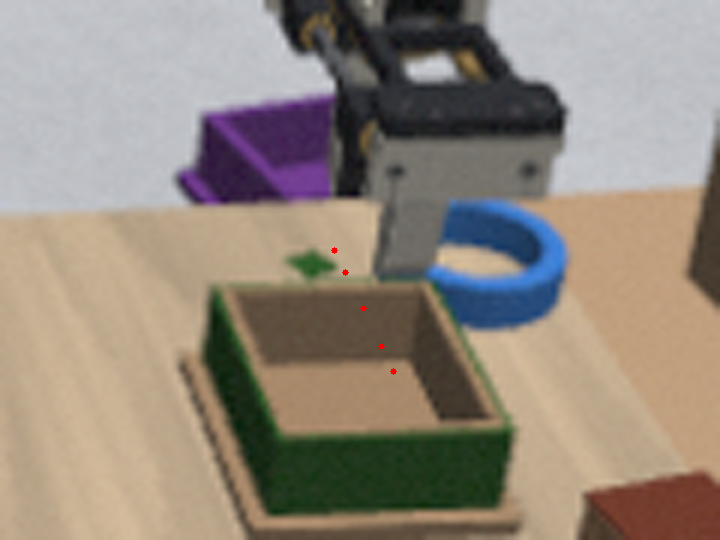

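```bash
python3 - <<'E'
from h import *
cal=load('pics/s1.png')
print(proj([[600.8,286.1,141],[470.4,191.9,141],[593.4,183.1,141],[477.8,294.9,141]],cal).round(1),'obs (457,253.7)?,',(372+215/6,182+290/6),(372+280/6,182+435/6),(372+430/6,182+285/6))
E
python3 -m handwheel '[{"claw":60,"dx":1.5,"dy":-1.7,"dz":0,"rx":0,"ry":0,"rz":0},{"claw":60,"dx":0,"dy":0,"dz":20,"rx":0,"ry":0,"rz":0},{"claw":60,"dx":0,"dy":0,"dz":20,"rx":0,"ry":0,"rz":0},{"claw":60,"dx":0,"dy":0,"dz":15,"rx":0,"ry":0,"rz":0},{"claw":60,"dx":0,"dy":0,"dz":0,"rx":0,"ry":0,"rz":0},{"claw":60,"dx":0,"dy":0,"dz":0,"rx":0,"ry":0,"rz":0}]'
```

```text
[[456.7 252.4]
 [406.2 228. ]
 [417.1 253.8]
 [443.1 227. ]] obs (457,253.7)?, (407.8333333333333, 230.33333333333334) (418.6666666666667, 254.5) (443.6666666666667, 229.5)
time: 5.3
tool_pos: [535.5, 240.2, 110.5]
tcp_rot: [3.14, -0.001, 1.497]
contact_force: [-1.1, -0.3, 0.0]
grip_width: 60.3
```

```bash
for i in 1 2; do :; done; python3 -m handwheel '[{"claw":60,"dx":0,"dy":0,"dz":4,"rx":0,"ry":0,"rz":0},{"claw":60,"dx":0,"dy":0,"dz":0,"rx":0,"ry":0,"rz":0}]'
python3 -m handwheel '[{"claw":60,"dx":0,"dy":0,"dz":3,"rx":0,"ry":0,"rz":0},{"claw":60,"dx":0,"dy":0,"dz":0,"rx":0,"ry":0,"rz":0}]'
python3 -m handwheel '[{"claw":60,"dx":0,"dy":0,"dz":3,"rx":0,"ry":0,"rz":0},{"claw":60,"dx":0,"dy":0,"dz":0,"rx":0,"ry":0,"rz":0}]'
```

```text
time: 5.5
tool_pos: [535.2, 240.1, 105.8]
tcp_rot: [3.14, -0.0, 1.497]
contact_force: [0.1, 0.1, -0.6]
grip_width: 60.1
time: 5.7
tool_pos: [534.8, 239.9, 102.1]
tcp_rot: [-3.141, 0.0, 1.497]
contact_force: [-0.9, 0.2, -0.3]
grip_width: 59.7
time: 5.9
tool_pos: [534.6, 239.9, 98.8]
tcp_rot: [-3.141, 0.0, 1.497]
contact_force: [0.3, 0.6, 1.0]
grip_width: 60.1
```

```bash
python3 -m handwheel '[{"claw":60,"dx":0,"dy":0,"dz":5,"rx":0,"ry":0,"rz":0},{"claw":60,"dx":0,"dy":0,"dz":5,"rx":0,"ry":0,"rz":0},{"claw":60,"dx":0,"dy":0,"dz":0,"rx":0,"ry":0,"rz":0}]'
python3 -c "
from h import *
cap('wrist','pics/w4.png')"
```

```text
time: 6.2
tool_pos: [534.3, 239.8, 88.2]
tcp_rot: [-3.14, 0.001, 1.497]
contact_force: [0.3, 0.3, -0.3]
grip_width: 60.0
```

View pics/w4.png

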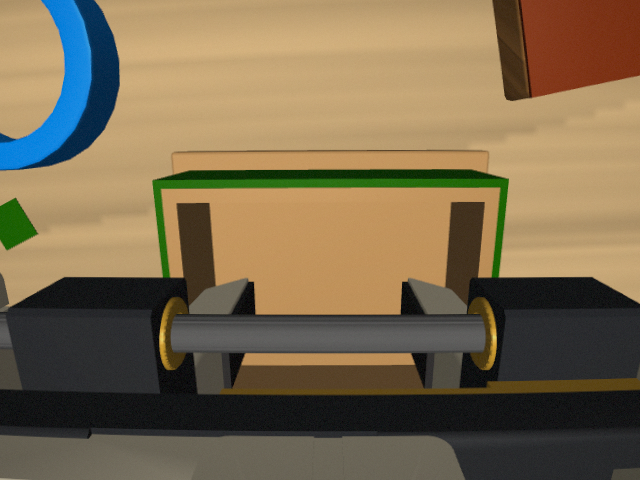

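```bash
python3 -m handwheel '[{"claw":60,"dx":0,"dy":0,"dz":4,"rx":0,"ry":0,"rz":0},{"claw":60,"dx":0,"dy":0,"dz":3,"rx":0,"ry":0,"rz":0},{"claw":64,"dx":0,"dy":0,"dz":0,"rx":0,"ry":0,"rz":0},{"claw":67,"dx":0,"dy":0,"dz":0,"rx":0,"ry":0,"rz":0},{"claw":67,"dx":0,"dy":0,"dz":0,"rx":0,"ry":0,"rz":0}]'
python3 - <<'E'
from h import *
cap('wrist','pics/w5.png');cal=load('pics/w4.png')
p=unproj([(154,180),(507,179)],141,cal)[:,:2];d=p[1]-p[0];L=np.linalg.norm(d);d/=L
x=np.array([-d[1],d[0]]);print(L,'xang',np.arctan2(x[1],x[0]),'centre',p.mean(0)-52*x)
im=cv2.imread('pics/w5.png');s=im[140:400,100:560];cv2.imwrite('pics/w5c.png',s)
E
```

```text
time: 6.75
tool_pos: [535.0, 240.0, 82.3]
tcp_rot: [3.141, -0.0, 1.497]
contact_force: [-0.3, 0.2, 0.3]
grip_width: 66.7
122.12363456896408 xang 1.4989935230112055 centre [535.55764697 238.8911581 ]
```

```bash
python3 -m handwheel '[{"claw":67,"dx":-10,"dy":0,"dz":0.5,"rx":0,"ry":0,"rz":0},{"claw":67,"dx":-10,"dy":0,"dz":0.5,"rx":0,"ry":0,"rz":0},{"claw":67,"dx":-10,"dy":0,"dz":0.5,"rx":0,"ry":0,"rz":0},{"claw":67,"dx":-10,"dy":0,"dz":0,"rx":0,"ry":0,"rz":0},{"claw":67,"dx":-10,"dy":0,"dz":0,"rx":0,"ry":0,"rz":0}]'
python3 -m handwheel '[{"claw":67,"dx":-10,"dy":0,"dz":0,"rx":0,"ry":0,"rz":0},{"claw":67,"dx":-10,"dy":0,"dz":0,"rx":0,"ry":0,"rz":0},{"claw":67,"dx":-10,"dy":0,"dz":0,"rx":0,"ry":0,"rz":0},{"claw":67,"dx":0,"dy":0,"dz":0,"rx":0,"ry":0,"rz":0}]'
cat > front.py <<'E'
import sys
from h import *
def front(fn,zt):
    cap('wrist',fn);cal=load(fn);im=cv2.imread(fn);hsv=cv2.cvtColor(im,cv2.COLOR_BGR2HSV)
    m=cv2.inRange(hsv,(45,120,25),(75,255,255));m[282:]=0
    n,l,s,_=cv2.connectedComponentsWithStats(m);i=1+s[1:,4].argmax();m=(l==i)
    # inner (lower) edge of the front rim green line = 49 mm from centre; use pixel columns
    cols=[c for c in range(640) if m[:,c].any()];c0,c1=min(cols),max(cols)
    pts=[]
    for c in range(c0+25,c1-25):
        r=np.where(m[:,c])[0].max()
        pts.append((c,r+.5))
    pts=np.array(pts);P=unproj(pts,zt+50,cal)[:,:2]
    f=cv2.fitLine(P.astype(np.float32),cv2.DIST_HUBER,0,.01,.01).ravel();d=f[:2]*np.sign(f[0]);n_=np.array([-d[1],d[0]])
    # side extents: widest point of mask per side, along rows of the side walls
    Q=unproj(np.argwhere(m)[:,::-1],zt+50,cal)[:,:2];t=(Q-f[2:])@d;s_=(Q-f[2:])@n_
    k=(s_<-8);ok=t[k]
    lo,hi=ok.min(),ok.max()
    c=f[2:]+d*(lo+hi)/2-49*n_
    a=np.arctan2(n_[1],n_[0])
    o=bot.get_obs();y=o['tcp_rot'][2];p=np.array(o['tool_pos'])[:2]
    tx=np.array([np.cos(y),np.sin(y)]);ty=np.array([np.sin(y),-np.cos(y)])
    print('width',hi-lo,'box c',c.round(1),'ang',a.round(4),'rel tool',((c-p)@tx).round(1),((c-p)@ty).round(1))
    u=np.array([np.cos(1.771),np.sin(1.771)]);v=np.array([-u[1],u[0]]);A=np.array([525.7,-144.2])
    print('bay: along',((c-A)@u).round(1),'lat(v)',((c-A)@v).round(1),'dang',(a-1.771).round(4),'| tool along',((p-A)@u).round(1),'lat',((p-A)@v).round(1),'yaw',y.round(4))
if __name__=='__main__': front(sys.argv[1],float(sys.argv[2]))
E
python3 front.py pics/w6.png 91
```

```text
time: 7.3
tool_pos: [531.1, 189.2, 80.7]
tcp_rot: [-3.142, -0.0, 1.496]
contact_force: [-0.4, 1.7, -1.4]
grip_width: 66.6
time: 7.7
tool_pos: [528.9, 158.6, 80.8]
tcp_rot: [-3.141, 0.001, 1.496]
contact_force: [0.0, 0.9, 0.3]
grip_width: 66.8
width 123.21049683090536 box c [532.1 189.5] ang 1.4953 rel tool 30.4 0.8
bay: along 325.8 lat(v) -72.6 dang -0.2757 | tool along 296.7 lat -63.6 yaw 1.4957
```

```bash
python3 -m handwheel '[{"claw":67,"dx":10,"dy":0,"dz":0,"rx":0,"ry":0,"rz":0},{"claw":67,"dx":10,"dy":0,"dz":0,"rx":0,"ry":0,"rz":0},{"claw":67,"dx":10,"dy":0,"dz":0,"rx":0,"ry":0,"rz":0},{"claw":67,"dx":-2.5,"dy":-9,"dz":0,"rx":0,"ry":0,"rz":0},{"claw":67,"dx":-2.5,"dy":-9,"dz":0,"rx":0,"ry":0,"rz":0},{"claw":67,"dx":-2.5,"dy":-9,"dz":0,"rx":0,"ry":0,"rz":0},{"claw":67,"dx":-2.5,"dy":-9,"dz":0,"rx":0,"ry":0,"rz":0},{"claw":67,"dx":-2.5,"dy":-9,"dz":0,"rx":0,"ry":0,"rz":0},{"claw":67,"dx":-2.5,"dy":-9,"dz":0,"rx":0,"ry":0,"rz":0},{"claw":67,"dx":-2.5,"dy":-9,"dz":0,"rx":0,"ry":0,"rz":0}]'
python3 -m handwheel '[{"claw":67,"dx":-2.5,"dy":-8,"dz":0,"rx":0,"ry":0,"rz":0},{"claw":67,"dx":0,"dy":0,"dz":0,"rx":0,"ry":0,"rz":-0.055},{"claw":67,"dx":0,"dy":0,"dz":0,"rx":0,"ry":0,"rz":-0.055},{"claw":67,"dx":0,"dy":0,"dz":0,"rx":0,"ry":0,"rz":-0.055},{"claw":67,"dx":0,"dy":0,"dz":0,"rx":0,"ry":0,"rz":-0.055},{"claw":67,"dx":0,"dy":0,"dz":0,"rx":0,"ry":0,"rz":-0.055},{"claw":67,"dx":0,"dy":0,"dz":0,"rx":0,"ry":0,"rz":0}]'
python3 front.py pics/w7.png 91
```

```text
time: 8.75
tool_pos: [466.2, 177.0, 80.8]
tcp_rot: [3.142, -0.0, 1.497]
contact_force: [2.5, -0.3, -0.6]
grip_width: 67.0
time: 9.45
tool_pos: [457.9, 175.2, 80.6]
tcp_rot: [-3.14, -0.0, 1.772]
contact_force: [-0.0, -0.9, -0.1]
grip_width: 67.0
width 123.03959557389226 box c [459.2 176.8] ang 1.5852 rel tool 1.3 1.4
bay: along 327.8 lat(v) 1.3 dang -0.1858 | tool along 326.5 lat 2.7 yaw 1.7707
```

```bash
python3 -m handwheel '[{"claw":67,"dx":-10,"dy":0,"dz":0,"rx":0,"ry":0,"rz":0},{"claw":67,"dx":-10,"dy":0,"dz":0,"rx":0,"ry":0,"rz":0},{"claw":67,"dx":-10,"dy":0,"dz":0,"rx":0,"ry":0,"rz":0},{"claw":67,"dx":-8,"dy":0,"dz":0,"rx":0,"ry":0,"rz":0},{"claw":67,"dx":-8,"dy":0,"dz":0,"rx":0,"ry":0,"rz":0},{"claw":67,"dx":-8,"dy":0,"dz":0,"rx":0,"ry":0,"rz":0},{"claw":67,"dx":-8,"dy":0,"dz":0,"rx":0,"ry":0,"rz":0},{"claw":67,"dx":-5,"dy":0,"dz":0,"rx":0,"ry":0,"rz":0},{"claw":67,"dx":0,"dy":0,"dz":0,"rx":0,"ry":0,"rz":0}]'
python3 front.py pics/w8.png 91
```

```text
time: 10.4
tool_pos: [472.4, 108.8, 80.7]
tcp_rot: [-3.142, 0.001, 1.771]
contact_force: [-0.8, 0.6, -0.3]
grip_width: 67.1
width 123.22507108223911 box c [465.2 137.4] ang 1.7255 rel tool 29.1 -1.4
bay: along 288.0 lat(v) 3.3 dang -0.0455 | tool along 258.9 lat 1.9 yaw 1.7714
```

```bash
python3 -m handwheel '[{"claw":67,"dx":-4,"dy":0.9,"dz":0,"rx":0,"ry":0,"rz":0},{"claw":67,"dx":-4,"dy":0.9,"dz":0,"rx":0,"ry":0,"rz":0},{"claw":67,"dx":-4,"dy":0.9,"dz":0,"rx":0,"ry":0,"rz":0},{"claw":67,"dx":-4,"dy":0.9,"dz":0,"rx":0,"ry":0,"rz":0},{"claw":67,"dx":-4,"dy":0,"dz":0,"rx":0,"ry":0,"rz":0},{"claw":67,"dx":0,"dy":0,"dz":0,"rx":0,"ry":0,"rz":0}]'
python3 front.py pics/w9.png 91
```

```text
time: 11.05
tool_pos: [480.0, 90.2, 80.7]
tcp_rot: [3.141, 0.0, 1.772]
contact_force: [-0.1, -0.3, 1.1]
grip_width: 67.1
width 123.25528832451198 box c [470.5 120.8] ang 1.77 rel tool 31.8 -3.3
bay: along 270.7 lat(v) 1.4 dang -0.001 | tool along 238.9 lat -1.9 yaw 1.7715
```

```bash
python3 -m handwheel '[{"claw":67,"dx":-14,"dy":0.7,"dz":0,"rx":0,"ry":0,"rz":0},{"claw":67,"dx":-22,"dy":0.7,"dz":0,"rx":0,"ry":0,"rz":0},{"claw":67,"dx":-22,"dy":0,"dz":0,"rx":0,"ry":0,"rz":0},{"claw":67,"dx":-22,"dy":0,"dz":0,"rx":0,"ry":0,"rz":0},{"claw":67,"dx":-22,"dy":0,"dz":0,"rx":0,"ry":0,"rz":0},{"claw":67,"dx":-22,"dy":0,"dz":0,"rx":0,"ry":0,"rz":0},{"claw":67,"dx":-22,"dy":0,"dz":0,"rx":0,"ry":0,"rz":0},{"claw":67,"dx":-16,"dy":0,"dz":0,"rx":0,"ry":0,"rz":0},{"claw":67,"dx":-4,"dy":0,"dz":0,"rx":0,"ry":0,"rz":0},{"claw":67,"dx":0,"dy":0,"dz":0,"rx":0,"ry":0,"rz":0}]'
python3 front.py pics/w10.png 90.5
python3 - <<'E'
from h import *
cap('top','pics/t2.png')
for f in('pics/top0.png','pics/t2.png'):
    im=cv2.imread(f);cal=load(f);hsv=cv2.cvtColor(im,cv2.COLOR_BGR2HSV)
    m=cv2.inRange(hsv,(95,120,80),(120,255,255));m[:,:305]=0;m[:,440:]=0;m[:160]=0;m[265:]=0
    n,l,s,c=cv2.connectedComponentsWithStats(m)
    for i in range(1,n):
        if s[i,4]>60:
            p=unproj(np.argwhere(l==i)[:,::-1],90.5,cal)[:,:2];d=np.linalg.svd(p-p.mean(0),full_matrices=False)[2][0];d*=np.sign(d[1]);print(f,s[i,4],p.mean(0).round(1),np.arctan2(d[1],d[0]).round(4))
E
```

```text
time: 12.1
tool_pos: [514.2, -72.2, 80.7]
tcp_rot: [-3.141, 0.0, 1.771]
contact_force: [-0.9, 0.0, 0.7]
grip_width: 66.8
width 123.3756008453629 box c [504.8 -42.8] ang 1.7734 rel tool 30.0 -3.4
bay: along 103.5 lat(v) 0.3 dang 0.0024 | tool along 73.5 lat -3.1 yaw 1.7715
pics/top0.png 137 [590.5 -45.1] 1.7749
pics/top0.png 148 [425.4 -78.1] 1.7728
```

```bash
python3 bay.py pics/w10.png
```

```text
tape [414.3 -63. ] [12.4 55.3] ang 1.8458
```

View pics/w10.png

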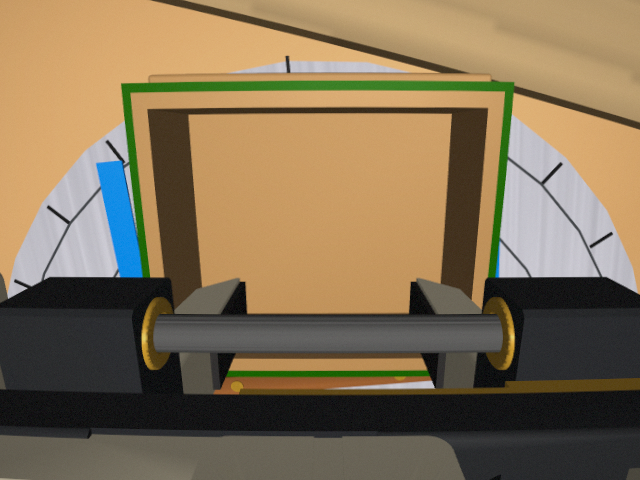

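```bash
python3 - <<'E'
from h import *
A=np.array([525.7,-144.2])
for f,uv in(('pics/w1.png',[(245,170),(256,168),(267,261)]),('pics/w10.png',[(97,163),(121,161),(121,277)])):
    p=unproj(uv,90.5,load(f))[:,:2]-A
    print(f,p.round(1).tolist(),np.hypot(*p.T).round(1),np.arctan2(p[:,1],p[:,0]).round(4),'edge',np.arctan2(*(p[0]-p[2])[::-1]).round(4))
E
```

```text
pics/w1.png [[-113.2, 113.8], [-101.4, 115.8], [-93.7, 12.6]] [160.5 153.9  94.5] [2.3537 2.2899 3.0083] edge 1.7617
pics/w10.png [[-123.9, 104.7], [-113.1, 107.7], [-108.9, 52.6]] [162.3 156.2 121. ] [2.44   2.3807 2.6916] edge 1.8513
```

```bash
python3 -m handwheel '[{"claw":67,"dx":-3,"dy":0,"dz":0,"rx":0,"ry":0,"rz":0},{"claw":67,"dx":-3,"dy":0,"dz":0,"rx":0,"ry":0,"rz":0},{"claw":67,"dx":-2,"dy":0,"dz":0,"rx":0,"ry":0,"rz":0},{"claw":67,"dx":-1,"dy":0,"dz":0,"rx":0,"ry":0,"rz":0},{"claw":67,"dx":-1,"dy":0,"dz":0,"rx":0,"ry":0,"rz":0},{"claw":67,"dx":-1,"dy":0,"dz":0,"rx":0,"ry":0,"rz":0},{"claw":67,"dx":-1,"dy":0,"dz":0,"rx":0,"ry":0,"rz":0},{"claw":67,"dx":-1,"dy":0,"dz":0,"rx":0,"ry":0,"rz":0}]'
cat > wh.py <<'E'
import sys
from front import *
def wh(fn,zt=90.5):
    front(fn,zt)
    im=cv2.imread(fn);cal=load(fn);hsv=cv2.cvtColor(im,cv2.COLOR_BGR2HSV)
    m=cv2.inRange(hsv,(95,150,80),(120,255,255))
    pts=[];A=np.array([525.7,-144.2])
    for r in range(0,268):
        c=np.where(m[r,:300])[0]
        if len(c)>10: pts.append((c.min()-.5,r))
    pts=np.array(pts[4:],float);P=unproj(pts,90.5,cal)[:,:2]
    f=cv2.fitLine(P.astype(np.float32),cv2.DIST_HUBER,0,.01,.01).ravel();d=f[:2]*np.sign(f[1]);a=np.arctan2(d[1],d[0])
    print('left tape outer edge ang',a.round(4),'n',len(P),'perp dist to axle',np.cross(d,f[2:]-A).round(1),'(90 expected) wheel turn',(a-1.771).round(4))
if __name__=='__main__': wh(sys.argv[1])
E
python3 wh.py pics/w11.png 2>/dev/null
```

```text
time: 13.0
tool_pos: [516.9, -84.3, 80.8]
tcp_rot: [3.141, -0.0, 1.772]
contact_force: [-0.2, 3.4, 2.6]
grip_width: 66.8
width 123.20616255473585 box c [507.3 -53.6] ang 1.7708 rel tool 32.0 -3.3
bay: along 92.4 lat(v) 0.0 dang -0.0002 | tool along 60.4 lat -3.3 yaw 1.7717
left tape outer edge ang 1.8504 n 131 perp dist to axle 90.5 (90 expected) wheel turn 0.0794
```

```bash
python3 -m handwheel '[{"claw":67,"dx":-1,"dy":0,"dz":0,"rx":0,"ry":0,"rz":0},{"claw":67,"dx":-1,"dy":0,"dz":0,"rx":0,"ry":0,"rz":0},{"claw":67,"dx":-1,"dy":0,"dz":0,"rx":0,"ry":0,"rz":0},{"claw":67,"dx":0,"dy":0,"dz":0,"rx":0,"ry":0,"rz":0}]'; python3 wh.py pics/w12.png 2>/dev/null
```

```text
time: 13.45
tool_pos: [518.0, -87.0, 80.7]
tcp_rot: [3.14, -0.0, 1.772]
contact_force: [2.5, 4.4, -0.3]
grip_width: 66.9
width 123.11819382969026 box c [508.5 -56.2] ang 1.7719 rel tool 32.1 -3.2
bay: along 89.7 lat(v) -0.6 dang 0.0009 | tool along 57.6 lat -3.9 yaw 1.772
left tape outer edge ang 1.8023 n 148 perp dist to axle 90.5 (90 expected) wheel turn 0.0313
```

Working: the wheel is turning back with the lean. Continue gently.

```bash
python3 -m handwheel '[{"claw":67,"dx":-1,"dy":0,"dz":0,"rx":0,"ry":0,"rz":0},{"claw":67,"dx":-0.5,"dy":0,"dz":0,"rx":0,"ry":0,"rz":0},{"claw":67,"dx":0,"dy":0,"dz":0,"rx":0,"ry":0,"rz":0}]'; python3 wh.py pics/w13.png 2>/dev/null
```

```text
time: 13.8
tool_pos: [518.2, -88.6, 80.7]
tcp_rot: [3.141, 0.0, 1.772]
contact_force: [1.6, 4.6, -1.0]
grip_width: 66.8
width 123.17217316849171 box c [509.  -57.7] ang 1.7724 rel tool 32.1 -2.8
bay: along 88.1 lat(v) -0.8 dang 0.0014 | tool along 56.0 lat -3.6 yaw 1.7719
left tape outer edge ang 1.7754 n 158 perp dist to axle 90.4 (90 expected) wheel turn 0.0044
```

```bash
python3 -m handwheel '[{"claw":67,"dx":-0.5,"dy":0,"dz":0,"rx":0,"ry":0,"rz":0},{"claw":67,"dx":0,"dy":0,"dz":0,"rx":0,"ry":0,"rz":0}]';python3 -m handwheel '[{"claw":67,"dx":-0.4,"dy":0,"dz":0,"rx":0,"ry":0,"rz":0},{"claw":67,"dx":0,"dy":0,"dz":0,"rx":0,"ry":0,"rz":0}]'; python3 wh.py pics/w14.png 2>/dev/null
```

```text
time: 14.05
tool_pos: [518.1, -88.8, 80.7]
tcp_rot: [3.141, -0.001, 1.772]
contact_force: [1.4, 5.5, 1.0]
grip_width: 67.1
time: 14.25
tool_pos: [518.1, -88.8, 80.8]
tcp_rot: [3.141, -0.001, 1.772]
contact_force: [1.5, 7.7, 1.4]
grip_width: 67.2
width 123.1802356236966 box c [509.  -57.9] ang 1.772 rel tool 32.0 -2.8
bay: along 87.9 lat(v) -0.8 dang 0.001 | tool along 55.9 lat -3.6 yaw 1.7718
left tape outer edge ang 1.7715 n 159 perp dist to axle 90.4 (90 expected) wheel turn 0.0005
```

```bash
python3 -m handwheel '[{"claw":67,"dx":0,"dy":0,"dz":0,"rx":0,"ry":0,"rz":0},{"claw":67,"dx":0,"dy":0,"dz":0,"rx":0,"ry":0,"rz":0},{"claw":67,"dx":0,"dy":0,"dz":0,"rx":0,"ry":0,"rz":0},{"claw":67,"dx":0,"dy":0,"dz":0,"rx":0,"ry":0,"rz":0},{"claw":67,"dx":0,"dy":0,"dz":0,"rx":0,"ry":0,"rz":0},{"claw":67,"dx":0,"dy":0,"dz":0,"rx":0,"ry":0,"rz":0}]'
python3 -m handwheel '[{"claw":67,"dx":0.7,"dy":-0.3,"dz":0,"rx":0,"ry":0,"rz":0},{"claw":64,"dx":0.3,"dy":-0.3,"dz":0,"rx":0,"ry":0,"rz":0},{"claw":60,"dx":0,"dy":0,"dz":0,"rx":0,"ry":0,"rz":0},{"claw":60,"dx":1,"dy":0,"dz":0,"rx":0,"ry":0,"rz":0},{"claw":60,"dx":2,"dy":0,"dz":0,"rx":0,"ry":0,"rz":0},{"claw":60,"dx":5,"dy":0,"dz":0,"rx":0,"ry":0,"rz":0},{"claw":60,"dx":10,"dy":-1,"dz":0,"rx":0,"ry":0,"rz":0},{"claw":60,"dx":0,"dy":0,"dz":0,"rx":0,"ry":0,"rz":0}]'
python3 wh.py pics/w15.png 2>/dev/null
```

```text
time: 14.9
tool_pos: [518.1, -88.7, 80.7]
tcp_rot: [3.141, -0.001, 1.772]
contact_force: [1.5, 7.9, 1.3]
grip_width: 66.9
time: 15.7
tool_pos: [511.9, -69.9, 80.6]
tcp_rot: [-3.141, -0.001, 1.773]
contact_force: [-0.3, -0.2, 0.0]
grip_width: 60.5
width 123.13819042423575 box c [509.  -57.9] ang 1.7719 rel tool 13.0 -0.7
bay: along 87.9 lat(v) -0.8 dang 0.0009 | tool along 74.9 lat -1.5 yaw 1.7729
left tape outer edge ang 1.7717 n 113 perp dist to axle 90.3 (90 expected) wheel turn 0.0007
```

```bash
python3 -m handwheel '[{"claw":60,"dx":0,"dy":0,"dz":-10,"rx":0,"ry":0,"rz":0},{"claw":60,"dx":0,"dy":0,"dz":-20,"rx":0,"ry":0,"rz":0},{"claw":60,"dx":0,"dy":0,"dz":-30,"rx":0,"ry":0,"rz":0},{"claw":60,"dx":0,"dy":0,"dz":-40,"rx":0,"ry":0,"rz":0.05},{"claw":60,"dx":0,"dy":0,"dz":-40,"rx":0,"ry":0,"rz":0.05},{"claw":60,"dx":0,"dy":0,"dz":-40,"rx":0,"ry":0,"rz":0.05},{"claw":60,"dx":0,"dy":0,"dz":-40,"rx":0,"ry":0,"rz":0.05},{"claw":60,"dx":0,"dy":0,"dz":-39,"rx":0,"ry":0,"rz":0},{"claw":60,"dx":0,"dy":0,"dz":0,"rx":0,"ry":0,"rz":0},{"claw":60,"dx":0,"dy":0,"dz":0,"rx":0,"ry":0,"rz":0}]'
python3 wh.py pics/w16.png 2>/dev/null; python3 bay.py pics/w16.png
```

```text
time: 16.75
tool_pos: [512.7, -71.4, 340.8]
tcp_rot: [3.139, 0.001, 1.572]
contact_force: [-0.5, 0.2, 0.4]
grip_width: 59.6
tape [591.1 -45. ] [ 11.6 104.5] ang 1.7718
tape [426.3 -78.2] [ 12.  104.2] ang 1.7713
brown [302 236  71  18 338] [ 521.5 -123. ] [ 523.  -122.6] [78.   5.6] ang 1.7689
brown [291 267 105  29 902] [ 530.2 -165.3] [ 530.  -165.4] [118.7  11.1] ang 1.7708
yellow [330 253  18  19 277] [[ 525.6 -144.9   91.5]]
```

View pics/w16.png

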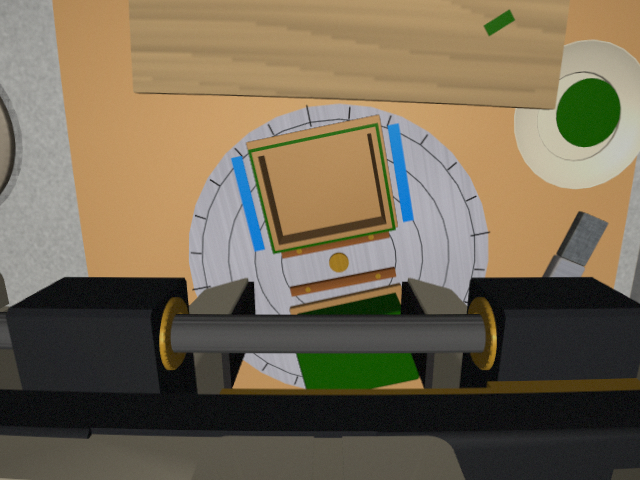

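The picture shows the box between the tapes, running px (235..410), with its base against the strip at row ~245. The tape angles (1.7718 and 1.7713) match the start (1.7718 and 1.7702). The wet box is still in place.

```bash
python3 - <<'E'
from h import *
import box
c,a=box.box('pics/w16.png',90.5,(240,105,402,262))
u=np.array([np.cos(1.7713),np.sin(1.7713)]);v=np.array([-u[1],u[0]]);A=np.array([525.6,-144.6])
print(((c-A)@u).round(1),((c-A)@v).round(1),(a-1.7713).round(4))
bot.close_job()
E
```

```text
box c [508.8 -57.6] [123.3 103.2] [[438.1000061035156, -19.299999237060547], [458.6000061035156, -120.5], [579.5, -96.0], [559.0, 5.199999809265137]]
x ang 1.7703
88.6 -0.8 -0.001
the job is handed in; nothing more can be done
```

The green box is in the empty bay, flat against the stop strip, and the job is handed in at about 17 s of the 48 s allowed. I moved it only by pushing on its bare inner walls: back and across on the riser, turned to the bay's line, pulled briskly over the edge, then leaned on.

**Last checks**
- **Position:** the box centre is 88.6 mm from the axle (88 wanted), 0.8 mm off the bay's middle line and 0.001 rad from square.
- **Wheel:** within about 0.001 rad of where it started.
- **Lean:** about 8 N total pull for about 0.7 s, so roughly 5 N on the strip after drag.
- **Release:** the arm is clear of everything, and the box did not move when the fingers let go.

**What went wrong or disagreed**
- **The wheel turned on the way.** The pull over the riser's edge dragged it about 0.08 rad anticlockwise, and the lean brought it back. The finished box rode along on the wheel. In the last picture it looks in place, but I did not measure it.
- **The fingertips did not match the reported tool point.** They ended about 30 mm short of it, in both the wrist and scene pictures. I lowered the tool further to make up for this, keeping the gripper's body about 6 mm above the wet rim by my estimate.
- **Pictures:** I viewed 11, one over the budget of 10.

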